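# Slip angle on a vented case tray

## Task

Take the bar and slowly raise the hinged tray until the square copper-bottomed block slips down to the stop by itself, and leave the tray standing at that tilt, with the rubber-footed round pump still resting in its place. Then note the tilt: press the height marker gently down its post until the shoe under its foot is felt to rest on the tray's side pin, without pushing hard on the tray, and leave it there touching. Do not touch the two parts, and leave everything else as it is.

Things in the scene. Friction and masses are not known exactly. Their poses are not given: they have to be found in the camera images.
- bar (a point): middle of the tray's round level steel pull bar: 12 mm thick, 130 mm long, 45 mm beyond the tray's free edge (near the robot), an arm at each end, 39 mm clear between bar and edge. Frame as the tray's: x from bar to hinge, y along the bar. It moves in an arc of 280 mm radius about the hinge and may turn between the fingers; 15 to 19 N lift it
- tray_hinge (a point): middle of the tray's hinge axis, level, 45 mm above the table at the far end; turns with the tray: x down the slope (from bar to hinge), y along the hinge, z square to the deck (deck top at z = 2 mm). The grey slotted metal tray is 235 mm long (x -235 to 0) and 200 mm wide; its foot stop, 18 mm high, has its face at x = -35
- tray (a joint): tilt of the tray: 0 is level (start), grows as the bar is raised, 0.8 rad at most. A stiff friction hinge: it stays where it is left. It gives way downwards when its pin is pressed with more than about 12 N
- block_mid (a point): middle of the square water block: 56 x 56 mm copper bottom, black body, two short metal fittings on top, 34 mm high, 130 to 250 g. It stands in one of the tray's two lanes, 175 mm from the hinge. It slips at an unknown tilt between 0.25 and 0.5 rad and slides some 110 mm to the foot stop (centre then 63 mm from the hinge)
- pump_mid (a point): middle of the round pump: 58 mm across, 34 mm high, on a rubber foot, black; stands in the other lane. It would slip too if the tray were tilted some 0.1 rad more than the block needs
- pin (a point): a point on the axis of the tray's steel side pin (10 mm thick, sticking out level 50 mm from the tray's left edge as seen from the robot), 200 mm from the hinge
- pad (a point): centre of the top of the marker's round black press pad, 36 mm across, 75 mm left (seen from the robot) of the marker's upright steel post (12 mm thick, top 288 mm above the table). Pressed down here the marker slides along the post, with about 3 N of drag, and stays where it is left
- foot (a point): middle of the underside of the marker's level foot plate (70 mm towards and away from the robot, 45 mm across, 8 mm thick), above the pin; 20 mm below the pad's top; keeps upright. Under it hangs a dark steel shoe as long as the plate on a set screw: the shoe's underside, which meets the pin, is 7 to 19 mm lower than this point, set differently each time and not measured
- marker (a joint): how far the marker has been pushed down its post from its nominal place, m (grows downwards, stops at 0.17)
- fitting_a: bystander: chromed elbow fitting, 26 mm across, 34 mm high, standing on the tester's base by the tray; origin at its underside
- fitting_b: bystander: chromed elbow fitting, as above, right of the tester; origin at its underside
- fitting_c: bystander: chromed elbow fitting, as above, near the robot; origin at its underside
- drive: bystander: flat black solid-state drive, 100 x 70 x 7 mm, right of the tester; origin at its underside
- fan: bystander: black case fan, 120 x 120 x 26 mm; origin at its underside
- driver: bystander: screwdriver lying on the table
- screw_tray: bystander: open grey screw tray, 110 x 80 x 25 mm; origin at its underside
Not all that is in view belongs to the job. Leave any pink or red look-alike of the part that bears pump_mid alone.

How it is judged:
By the outcome, as a careful person would: the job done as asked, in the order asked, and still so for the second after the job is handed in, with the robot touching nothing.
It also fails if it takes over 67 s, if anything falls off the work surface, if the arm or the gripper's body presses on something with over 40 N, if the wrist force passes 120 N, or if a joint passes its speed limit or range.

## Robot

A 6-joint arm with a two-finger parallel gripper is mounted at the origin on the work surface. World frame = base frame: x ahead of the robot, y to its left, z up, the work surface at z = 0. Lengths are in mm, angles in rad, forces in N, time in s.
With the tool pointing down it reaches from about 275 to 750 mm from the base axis. Payload 10.2 kg.
Tool frame: the origin (TCP) lies between the finger pads; the fingertips stand 17 mm ahead of it and the grasp point (between the pads) lies 2 mm behind it; z points along the fingers, y is the line along which they close (so a half turn about z gives the same grasp; the last joint's range is limited). The gripper opens to 85 mm and grips with 20 to 120 N. Pads are 22 mm wide; open, the fingers measure 114 mm over their backs; the gripper's body (76 mm by 85 mm) begins 54 mm behind the grasp point. The pads swing forward as they close: fully open they stand 13 mm farther back than shut.
Start: joints at [0.891, 0.313, 1.498, -0, 1.331, -0.223], TCP at [231.579, 471.171, 248.294] pointing down, gripper open.
Joint ranges: [-2.94, 2.94], [-0.97, 2.17], [0.19, 2.56], [-1.23, 4.37], [0.02, 3.11], [-2.88, 2.88]. Speed limits (rad/s): [2.39, 2.39, 3.01, 3.14, 3.14, 3.14].

## Interface

Orientations are given as a unit quaternion [w, x, y, z].
In Python, from rig import * gives the robot as it stands.
- The arm moves only by the tool step_arm, never from a script. Its argument "commands" is text: rows parted by semicolons, each of 7 numbers parted by spaces: the opening, from 0 (shut) to 1 (fully open), then the shift along the tool's x, y, z in cm, then the turn, a rotation vector about the tool's x, y, z in rad. In form: hand x y z rx ry rz; .... A call has 1 to 20 rows; each row is the pose to reach, as a shift and turn from the pose commanded when the call began, along the tool's axes at that moment; what a row does not reach only later rows make up. A row lasts 1/12 s, in which the tool goes at most 41.7 mm and 7.16 degrees, less where a joint would pass 70% of its speed; a pose out of reach is approached as far as the arm can. A call with a gripper value outside its range is refused whole. The fingers move at their own pace and stop on an object; "newtons" is the grip in N (left out, the last holds). Time passes only in rows, so rows that repeat a pose let the fingers close. It gives the time, the measured TCP pose, the force, the opening and the grip force at its end, in the units of the state.
- sense(): the state, without advancing time (a new reading comes with each control period).
- capture(name): name is "side" or "top"; returns the picture (384x512x3 uint8, red, green, blue); there is no depth.
- camera_model(name): a dict with "mtx" (3x3 intrinsics, pixels), "eye" and "rotation" of the camera in the world. Camera axes: x right, y down, z forward; pixel columns grow to the right and rows downward; lengths in mm; the calibration is good to about 2 mm. A picture is of the moment at which its call begins. camera_model takes no time and is no camera call.
- finish_job(): hands the job in; it is judged then, once.
Trained networks look in the newest picture that a camera, given by its name, has taken for a name from the list of things; names that differ only in an ending like _2 or _b are one class to them, and where a whole thing is asked for, a point or a joint stands for the part that bears it (a point fixed in the world has none). Each returns a list of dicts, best first, with "score" (0 to 1); they miss things now and then, are a little off and sometimes report something else, mostly with a low value. They report only what shows in the picture. A call takes as long as a camera call. They do not tell look-alikes from the thing itself.
- search_frame(camera, label): "rect" ([centre column, centre row, width, height] in pixels, round what is visible of it).
- trace(camera, label): "mask" (384x512 bool, what is visible of it) and "rect" ([centre column, centre row, width, height] in pixels, round what is visible of it).
- spot_point(camera, label): "xy" ([column, row] in pixels: a listed point, or the origin of a listed thing).
The state is a dict: "time_s": time; "joints": joint angles; "dq": joint speeds; "tau": joint torques, N m; "eef_pos": TCP position; "ee_rot": TCP orientation; "force": force on the tool from outside, world axes, zero at the start; "wrist_torque": the same for the moment, N m; "grip_width": opening from 0.0 (shut) to 1.0 (fully open); "grip_force": force on a finger pad.
Only numpy, scipy, OpenCV 4.12 (cv2) and the standard library are available. Lean on these libraries where they do the work, as an engineer would, in place of code of your own. Each camera call takes 0.05 s, during which the arm holds its last target. There are 200 camera calls.

## Working session

There is one attempt and no reset: what is moved stays moved. The work goes in short steps, Python scripts to look and compute and a tool call to move; the robot and the scene stay as the last step left them, time stands still between calls to the robot, and variables do not carry over. Pictures are saved under pics/ and viewed, at most 10 in all, crops included, and the job is handed in when it is done.

Besides the shell and the picture viewer there is one more tool, called after "Call:" by a JSON object that holds its "method" and its "body". step_arm: Moves the arm, as the interface text tells. Its arguments: {"type":"object","properties":{"commands":{"type":"string"},"newtons":{"type":"number"}},"required":["commands"]}

```bash
mkdir -p pics; cat > h.py <<'E'
from rig import *
import numpy as np, cv2
def ray(cam,px):
    m=camera_model(cam);d=np.array(m["rotation"])@np.linalg.inv(np.array(m["mtx"]))@np.array([px[0],px[1],1.]);return np.array(m["eye"],float),d/np.linalg.norm(d)
def tri(p1,p2):
    a,u=ray("side",p1);b,v=ray("top",p2)
    s=np.linalg.lstsq(np.stack([u,-v],1),b-a,rcond=None)[0]
    p,q=a+s[0]*u,b+s[1]*v
    return (p+q)/2,np.linalg.norm(p-q)
def proj(cam,P):
    m=camera_model(cam);c=np.array(m["rotation"]).T@(np.array(P,float)-np.array(m["eye"]));x=np.array(m["mtx"])@c;return x[:2]/x[2]
E
python3 - <<'E'
from h import *
ims=[capture(n) for n in("side","top")]
for n in("side","top"):
    m=camera_model(n);print(n,np.round(m["eye"]),np.round(m["rotation"],2).tolist(),np.round(m["mtx"][0][0]))
for l in["bar","tray_hinge","block_mid","pump_mid","pin","pad","foot"]:
    r=[spot_point(n,l) for n in("side","top")]
    print(l,[[(np.round(d["xy"]).tolist(),round(d["score"],2)) for d in x[:3]] for x in r])
    if r[0] and r[1]: 
        p,e=tri(r[0][0]["xy"],r[1][0]["xy"]);print("   ",np.round(p),round(e,1))
cv2.imwrite("pics/a.png",cv2.resize(np.vstack(ims)[:,:,::-1],(400,600)) )
for n,i in zip("st",ims): cv2.imwrite(f"pics/{n}.png",cv2.resize(i[:,:,::-1],(800,600)))
s=sense();print(s["eef_pos"],s["ee_rot"],s["time_s"])
E
```

```text
side [-116. -792.  931.] [-0.41, 0.83, -0.34, 0.16] 413.0
top [ 433.  -82. 1430.] [0.04, -0.7, 0.71, -0.03] 348.0
bar [[([239.0, 227.0], 0.74), ([386.0, 304.0], 0.42), ([319.0, 260.0], 0.36)], [([260.0, 226.0], 0.82)]]Traceback (most recent call last):
  File "<stdin>", line 9, in <module>
  File "h.py", line 6, in tri
    a,u=ray("side",p1);b,v=ray("top",p2)
        ~~~^^^^^^^^^^^
  File "h.py", line 4, in ray
    m=camera_model(cam);d=np.array(m["rotation"])@np.linalg.inv(np.array(m["mtx"]))@np.array([px[0],px[1],1.]);return np.array(m["eye"],float),d/np.linalg.norm(d)
                          ~~~~~~~~~~~~~~~~~~~~~~~^~~~~~~~~~~~~~~~~~~~~~~~~~~~~~~~~~
ValueError: matmul: Input operand 1 has a mismatch in its core dimension 0, with gufunc signature (n?,k),(k,m?)->(n?,m?) (size 3 is different from 4)
```

Camera rotation is a quaternion; fix.

```bash
cat > h.py <<'E'
from rig import *
import numpy as np, cv2
from scipy.spatial.transform import Rotation as R
def rot(q): return R.from_quat(np.array(q,float)[[1,2,3,0]]).as_matrix()
def ray(cam,px):
    m=camera_model(cam);d=rot(m["rotation"])@np.linalg.inv(np.array(m["mtx"]))@np.array([px[0],px[1],1.]);return np.array(m["eye"],float),d/np.linalg.norm(d)
def tri(p1,p2):
    a,u=ray("side",p1);b,v=ray("top",p2)
    s=np.linalg.lstsq(np.stack([u,-v],1),b-a,rcond=None)[0]
    p,q=a+s[0]*u,b+s[1]*v
    return (p+q)/2,np.linalg.norm(p-q)
def proj(cam,P):
    m=camera_model(cam);c=rot(m["rotation"]).T@(np.array(P,float)-np.array(m["eye"]));x=np.array(m["mtx"])@c;return x[:2]/x[2]
E
python3 - <<'E'
from h import *
ims=[capture(n) for n in("side","top")]
for l in["bar","tray_hinge","block_mid","pump_mid","pin","pad","foot"]:
    r=[spot_point(n,l) for n in("side","top")]
    print(l,[[(np.round(d["xy"]).tolist(),round(d["score"],2)) for d in x[:3]] for x in r])
    if r[0] and r[1]: 
        p,e=tri(r[0][0]["xy"],r[1][0]["xy"]);print("   ",np.round(p),round(e,1))
for n,i in zip("st",ims): cv2.imwrite(f"pics/{n}.png",cv2.resize(i[:,:,::-1],(800,600)))
s=sense();print(s["eef_pos"],s["ee_rot"],s["time_s"])
E
```

```text
bar [[([242.0, 228.0], 0.58)], [([259.0, 225.0], 0.72)]]
    [480. -78.  53.] 9.6
tray_hinge [[([288.0, 184.0], 0.61)], [([249.0, 157.0], 0.85), ([225.0, 212.0], 0.42), ([217.0, 204.0], 0.26)]]
    [749. -34.  53.] 5.9
block_mid [[([244.0, 201.0], 0.64)], [([244.0, 200.0], 0.77)]]
    [570. -13.  70.] 16.3
pump_mid [[([272.0, 214.0], 0.72), ([223.0, 268.0], 0.67), ([285.0, 273.0], 0.57)], [([267.0, 193.0], 0.55), ([270.0, 255.0], 0.55), ([307.0, 229.0], 0.44)]]
    [ 599. -106.   51.] 11.4
pin [[([225.0, 198.0], 0.97), ([386.0, 302.0], 0.34)], [([226.0, 212.0], 0.74), ([238.0, 197.0], 0.15)]]
    [530.  52.  67.] 4.4
pad [[([200.0, 136.0], 0.9), ([319.0, 231.0], 0.38)], [([187.0, 206.0], 0.56)]]
    [539. 166. 254.] 2.1
foot [[([229.0, 147.0], 0.62), ([222.0, 197.0], 0.59)], [([220.0, 202.0], 0.84)]]
    [555.  51. 254.] 10.8
[231.57840347 471.17891539 248.31734584] [8.27650250e-06 2.26409203e-01 9.74032275e-01 2.43346837e-05] 1.0
```

View pics/s.png

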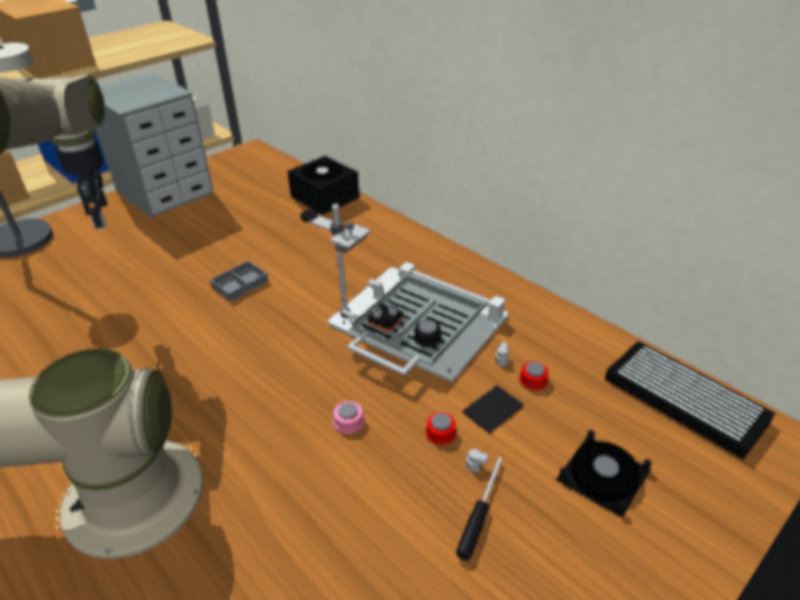

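View pics/t.png

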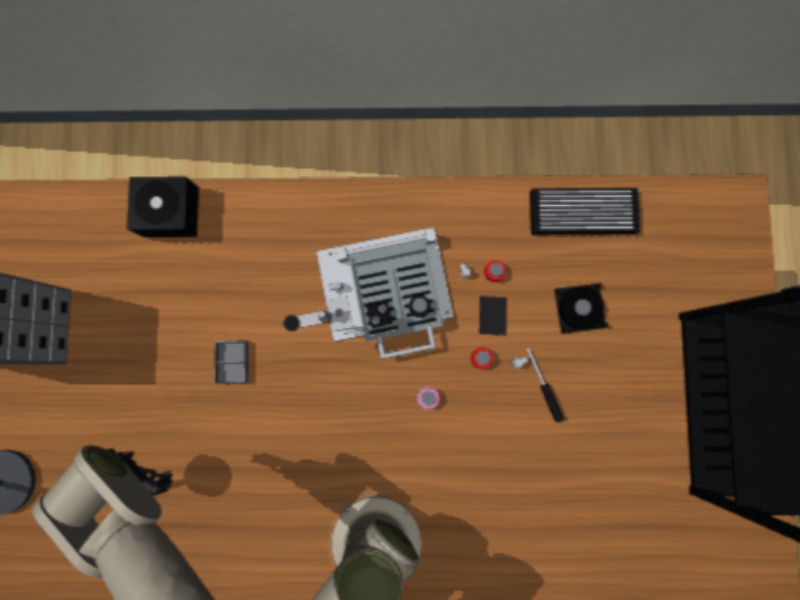

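Side: tray with bar at (385,357), marker pad at (310,215), pump on the tray at (428,328). Top: bar (407,348), block (378,314), pump (420,305), pad (291,323). The look-alikes are the pink/red ones at (428,398), (483,358) and (496,270). The real pump is the black one in the tray lane, and none of these is to be touched. Next, a closer crop.

```bash
python3 - <<'E'
from h import *
a=capture("side")[120:250,185:335];b=capture("top")[140:235,180:300]
f=lambda i:cv2.resize(i[:,:,::-1],(400,int(400*i.shape[0]/i.shape[1])),interpolation=cv2.INTER_CUBIC)
a,b=f(a),f(b);h=max(a.shape[0],b.shape[0]);o=np.zeros((h,800,3),np.uint8);o[:a.shape[0],:400]=a;o[:b.shape[0],400:]=b
cv2.imwrite("pics/c.png",o);print(a.shape,b.shape)
E
```

```text
(346, 400, 3) (316, 400, 3)
```

View pics/c.png

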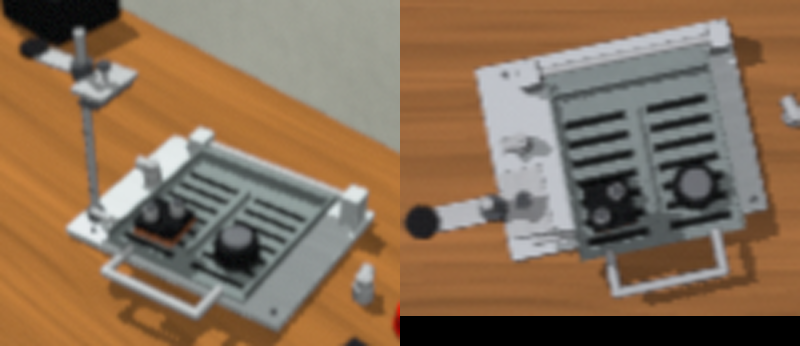

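The crop shows: side bar ends (108,270) and (205,313), top bar ends (613,293) and (727,272), and the pad at (35,47) side / (422,222) top. Triangulating these.

```bash
python3 - <<'E'
from h import *
S=lambda x,y:(185+x/2.667-.0,120+y/2.667);T=lambda x,y:(180+(x-400)/3.333,140+y/3.333)
for n,s,t in[("barL",(108,270),(613,293)),("barR",(205,313),(727,272)),("pad",(35,47),(422,222))]:
    p,e=tri(S(*s),T(*t));print(n,np.round(p,1),round(e,1))
    a,u=ray("top",T(*t));z={"pad":254}.get(n,47);print("  top@z",np.round(a+u*(z-a[2])/u[2],1)); a,u=ray("side",S(*s));print("  side@z",np.round(a+u*(z-a[2])/u[2],1))
for k in range(3):
    capture("side");capture("top")
    for l in["bar","pad","pin"]:
        r=[spot_point(n,l) for n in("side","top")]
        if r[0] and r[1]: p,e=tri(r[0][0]["xy"],r[1][0]["xy"]);print(l,np.round(p),round(e,1))
for n in ("side","top"):
    for d in trace(n,"pad")[:1]+trace(n,"bar")[:1]: print(n,np.round(d["rect"],1),d["score"])
E
```

```text
barL [468.5 -17.5  48.1] 5.8
  top@z [466.2 -15.6  47. ]
  side@z [471.5 -18.3  47. ]
barR [ 493.7 -153.6   54. ] 8.6
  top@z [ 490.7 -151.1   47. ]
  side@z [ 502. -151.   47.]
pad [535.  170.7 246.1] 0.9
  top@z [533.9 169.3 254. ]
  side@z [527.8 159.3 254. ]
bar [479. -88.  53.] 5.2
pad [544. 172. 240.] 4.9
pin [528.  58.  71.] 14.1
bar [482. -79.  56.] 1.1
pad [537. 162. 263.] 2.8
pin [526.  55.  68.] 3.2
bar [478. -85.  50.] 10.3
pad [551. 165. 251.] 5.9
pin [533.  58.  59.] 10.4
side [266.1 207.3  96.   69.7] 0.69
side [266.9 207.1  93.7  67.1] 0.87
top [203.8 200.   41.5  23.4] 0.85
top [251.4 191.5  61.7  71.2] 0.87
```

Call:
{"method": "step_arm", "body": {"commands": "0.47 -46.8 -38.9 11 0 0 0.94;0.47 -46.8 -38.9 11 0 0 0.94;0.47 -46.8 -38.9 11 0 0 0.94;0.47 -46.8 -38.9 11 0 0 0.94;0.47 -46.8 -38.9 11 0 0 0.94;0.47 -46.8 -38.9 11 0 0 0.94;0.47 -46.8 -38.9 11 0 0 0.94;0.47 -46.8 -38.9 11 0 0 0.94;0.47 -46.8 -38.9 11 0 0 0.94;0.47 -46.8 -38.9 11 0 0 0.94;0.47 -46.8 -38.9 11 0 0 0.94;0.47 -46.8 -38.9 11 0 0 0.94;0.47 -46.8 -38.9 11 0 0 0.94;0.47 -46.8 -38.9 11 0 0 0.94;0.47 -46.8 -38.9 11 0 0 0.94;0.47 -46.8 -38.9 11 0 0 0.94;0.47 -46.8 -38.9 11 0 0 0.94;0.47 -46.8 -38.9 11 0 0 0.94", "newtons": 50}}

```text
time_s: 4.0
eef_pos: [479.7, -84.0, 138.2]
ee_rot: [-0.0, 0.643, 0.766, -0.0]
force: [0.2, 0.6, -0.6]
grip_width: 0.473
grip_force: 0.0
```

```bash
python3 - <<'E'
from h import *
a=capture("side")[140:270,185:335];b=capture("top")[150:245,200:320]
f=lambda i:cv2.resize(i[:,:,::-1],(400,int(400*i.shape[0]/i.shape[1])),interpolation=cv2.INTER_CUBIC)
a,b=f(a),f(b);h=max(a.shape[0],b.shape[0]);o=np.zeros((h,800,3),np.uint8);o[:a.shape[0],:400]=a;o[:b.shape[0],400:]=b
cv2.imwrite("pics/d.png",o)
p=sense()["eef_pos"];p[2]-=17;q=proj("side",p);print((q-[185,140])*2.667); print((proj("side",[480,-84,50])-[185,140])*2.667)
E
```

```text
[147.37201393 191.51707317]
[150.57334223 238.38824211]
```

View pics/d.png

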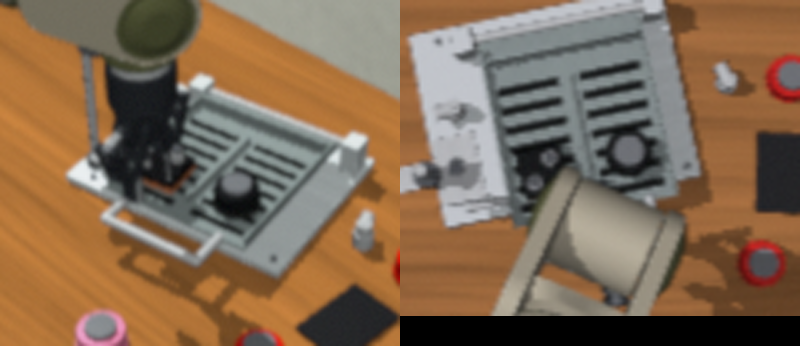

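The gripper stands above the bar, left finger tip at about (130,195) and bar middle at (157,238); the alignment is within the finger clearance. Descend.

Call:
{"method": "step_arm", "body": {"commands": "0.47 0 0.1 4 0 0 0;0.47 0 0.1 6.5 0 0 0;0.47 0 0.1 8 0 0 0;0.47 0 0.1 9.2 0 0 0;0.47 0 0.1 9.2 0 0 0"}}

```text
time_s: 4.52
eef_pos: [479.8, -82.8, 44.7]
ee_rot: [-0.002, 0.642, 0.766, -0.0]
force: [-0.9, 0.4, -0.5]
grip_width: 0.465
grip_force: 0.0
```

Call:
{"method": "step_arm", "body": {"commands": "0 0 0 0 0 0 0;0 0 0 0 0 0 0;0 0 0 0 0 0 0;0 0 0 0 0 0 0;0 0 0 0 0 0 0;0 0 0 0 0 0 0", "newtons": 50}}

```text
time_s: 5.02
eef_pos: [481.2, -84.1, 47.4]
ee_rot: [0.0, 0.643, 0.766, 0.0]
force: [-3.3, 1.1, 5.9]
grip_width: 0.124
grip_force: 48.8
```

Call:
{"method": "step_arm", "body": {"commands": "0 0 0 -0.28 0 0 0;0 0 0.01 -0.84 0 0 0;0 0 0.03 -1.4 0 0 0;0 0 0.07 -1.96 0 0 0;0 0 0.12 -2.52 0 0 0;0 0 0.17 -3.07 0 0 0;0 0 0.24 -3.63 0 0 0;0 0 0.32 -4.18 0 0 0;0 0 0.41 -4.74 0 0 0;0 0 0.5 -5.29 0 0 0;0 0 0.61 -5.84 0 0 0;0 0 0.67 -6.11 0 0 0;0 0 0.73 -6.38 0 0 0;0 0 0.76 -6.5 0 0 0;0 0 0.76 -6.5 0 0 0"}}

```text
time_s: 6.27
eef_pos: [488.0, -82.6, 111.1]
ee_rot: [-0.001, 0.643, 0.766, -0.0]
force: [-0.4, 0.8, -14.7]
grip_width: 0.118
grip_force: 49.0
```

```bash
cat > look.py <<'E'
from h import *
import sys
capture("side");capture("top")
for l in["block_mid","pump_mid"]:
    print(l,[[(np.round(d["xy"],1).tolist(),round(d["score"],2)) for d in spot_point(n,l)[:3]] for n in("side","top")])
s=sense();print(np.round(s["eef_pos"],1),np.round(s["force"],1),s["time_s"])
E
python3 look.py
```

```text
block_mid [[([246.2, 189.8], 0.46)], [([240.5, 197.4], 0.54)]]
pump_mid [[([338.7, 239.8], 0.83), ([287.6, 274.5], 0.73), ([277.0, 202.7], 0.6)], [([273.0, 252.4], 0.7), ([317.6, 172.9], 0.61), ([269.5, 190.3], 0.6)]]
[488.  -82.6 111.1] [ -2.2   1.3 -14.9] 6.5667
```

Call:
{"method": "step_arm", "body": {"commands": "0 0 0.04 -0.18 0 0 0;0 0 0.09 -0.36 0 0 0;0 0 0.13 -0.54 0 0 0;0 0 0.13 -0.54 0 0 0;0 0 0.13 -0.54 0 0 0"}}

```text
time_s: 6.98
eef_pos: [489.4, -82.4, 116.9]
ee_rot: [-0.001, 0.643, 0.766, -0.0]
force: [-5.5, 1.7, -13.1]
grip_width: 0.116
grip_force: 48.9
```

```bash
python3 look.py
```

```text
block_mid [[([241.5, 209.1], 0.68), ([246.5, 190.2], 0.47)], [([239.3, 198.4], 0.58)]]
pump_mid [[([276.6, 201.4], 0.81), ([223.4, 269.3], 0.8), ([282.3, 271.7], 0.79)], [([308.0, 229.4], 0.68), ([318.2, 173.0], 0.59), ([272.0, 253.4], 0.51)]]
[489.4 -82.4 116.9] [ -5.    1.  -13.2] 7.2833
```

Call:
{"method": "step_arm", "body": {"commands": "0 0 0.05 -0.18 0 0 0;0 0 0.1 -0.36 0 0 0;0 0 0.15 -0.54 0 0 0;0 0 0.15 -0.54 0 0 0;0 0 0.15 -0.54 0 0 0"}}

```text
time_s: 7.7
eef_pos: [490.8, -82.2, 122.3]
ee_rot: [-0.001, 0.643, 0.766, -0.0]
force: [-6.2, 2.0, -12.9]
grip_width: 0.113
grip_force: 49.0
```

```bash
python3 look.py
```

```text
block_mid [[([250.4, 187.7], 0.56)], [([241.9, 194.5], 0.63), ([350.1, 247.2], 0.25), ([148.7, 228.5], 0.22)]]
pump_mid [[([283.1, 271.2], 0.84), ([222.9, 268.8], 0.76), ([274.4, 203.4], 0.64)], [([318.4, 173.6], 0.71), ([307.2, 226.9], 0.66), ([270.1, 187.5], 0.64)]]
[490.8 -82.2 122.4] [ -6.4   2.4 -13.3] 8.0
```

Call:
{"method": "step_arm", "body": {"commands": "0 0 0.04 -0.18 0 0 0;0 0 0.08 -0.36 0 0 0;0 0 0.13 -0.54 0 0 0;0 0 0.13 -0.54 0 0 0;0 0 0.13 -0.54 0 0 0"}}

```text
time_s: 8.42
eef_pos: [492.3, -81.9, 127.8]
ee_rot: [-0.001, 0.643, 0.766, -0.0]
force: [-5.3, 3.4, -13.9]
grip_width: 0.117
grip_force: 49.0
```

```bash
python3 look.py
```

```text
block_mid [[([289.4, 183.0], 0.41), ([247.8, 187.7], 0.36)], [([215.3, 200.0], 0.63), ([241.8, 194.9], 0.5)]]
pump_mid [[([284.0, 272.1], 0.75), ([224.3, 267.1], 0.75), ([272.9, 199.9], 0.66)], [([269.1, 189.5], 0.7), ([310.1, 227.3], 0.64), ([317.0, 174.1], 0.49)]]
[492.2 -81.9 127.8] [ -5.6   2.  -13.7] 8.7167
```

Call:
{"method": "step_arm", "body": {"commands": "0 0 0.04 -0.18 0 0 0;0 0 0.09 -0.36 0 0 0;0 0 0.14 -0.53 0 0 0;0 0 0.14 -0.53 0 0 0;0 0 0.14 -0.53 0 0 0"}}

```text
time_s: 9.13
eef_pos: [493.8, -81.6, 133.1]
ee_rot: [-0.0, 0.643, 0.766, 0.0]
force: [-4.1, 3.8, -13.9]
grip_width: 0.122
grip_force: 48.9
```

```bash
python3 look.py
```

```text
block_mid [[([246.8, 187.2], 0.38)], [([240.3, 196.9], 0.57)]]
pump_mid [[([280.6, 271.6], 0.73), ([277.1, 198.3], 0.59)], [([268.7, 188.7], 0.69), ([274.2, 252.3], 0.63), ([347.2, 245.3], 0.6)]]
[493.8 -81.6 133.1] [ -4.8   3.8 -15.5] 9.4333
```

Call:
{"method": "step_arm", "body": {"commands": "0 0 0.05 -0.18 0 0 0;0 0 0.1 -0.36 0 0 0;0 0 0.16 -0.53 0 0 0;0 0 0.16 -0.53 0 0 0;0 0 0.16 -0.53 0 0 0"}}

```text
time_s: 9.85
eef_pos: [495.5, -81.3, 138.6]
ee_rot: [-0.0, 0.643, 0.766, 0.0]
force: [-5.8, 5.8, -14.2]
grip_width: 0.118
grip_force: 48.9
```

```bash
python3 look.py
```

```text
block_mid [[([250.9, 185.7], 0.64)], [([240.3, 196.4], 0.61)]]
pump_mid [[([277.2, 200.1], 0.83), ([284.3, 270.4], 0.63), ([339.1, 242.1], 0.61)], [([318.0, 170.8], 0.67), ([274.9, 254.8], 0.65), ([266.6, 186.5], 0.56)]]
[495.5 -81.2 138.5] [ -5.8   5.2 -13.4] 10.15
```

Call:
{"method": "step_arm", "body": {"commands": "0 0 0.06 -0.18 0 0 0;0 0 0.12 -0.36 0 0 0;0 0 0.18 -0.53 0 0 0;0 0 0.18 -0.53 0 0 0;0 0 0.18 -0.53 0 0 0"}}

```text
time_s: 10.57
eef_pos: [497.2, -80.9, 143.8]
ee_rot: [-0.0, 0.643, 0.766, 0.0]
force: [-4.8, 6.2, -13.4]
grip_width: 0.113
grip_force: 48.9
```

```bash
python3 look.py
```

```text
block_mid [[([247.6, 185.4], 0.38)], [([241.7, 195.3], 0.69)]]
pump_mid [[([338.2, 241.5], 0.86), ([278.1, 196.4], 0.57), ([226.7, 268.0], 0.52)], [([268.7, 185.4], 0.76), ([273.6, 255.0], 0.73), ([318.0, 170.7], 0.55)]]
[497.2 -80.9 143.8] [ -5.3   4.9 -13.5] 10.8667
```

Call:
{"method": "step_arm", "body": {"commands": "0 0.03 0.06 -0.18 0 0 0;0 0.06 0.12 -0.36 0 0 0;0 0.1 0.18 -0.53 0 0 0;0 0.1 0.18 -0.53 0 0 0;0 0.1 0.18 -0.53 0 0 0"}}

```text
time_s: 11.28
eef_pos: [499.2, -80.4, 149.3]
ee_rot: [0.001, 0.643, 0.766, -0.0]
force: [-5.0, 0.0, -11.8]
grip_width: 0.115
grip_force: 49.1
```

```bash
python3 look.py
```

```text
block_mid [[([249.4, 179.3], 0.37)], [([243.0, 196.4], 0.71)]]
pump_mid [[([283.1, 271.8], 0.85), ([337.6, 240.3], 0.77), ([279.1, 196.2], 0.69)], [([268.7, 184.7], 0.72), ([307.6, 230.1], 0.7), ([274.3, 255.0], 0.6)]]
[499.2 -80.4 149.3] [-4.8 -2.  -8. ] 11.5833
```

Call:
{"method": "step_arm", "body": {"commands": "0 0 0.06 -0.18 0 0 0;0 0 0.12 -0.35 0 0 0;0 0 0.19 -0.52 0 0 0;0 0 0.19 -0.52 0 0 0;0 0 0.19 -0.52 0 0 0"}}

```text
time_s: 12.0
eef_pos: [500.9, -80.0, 153.9]
ee_rot: [0.0, 0.643, 0.766, -0.0]
force: [-2.0, -4.4, -15.7]
grip_width: 0.115
grip_force: 48.7
```

```bash
python3 look.py
```

```text
block_mid [[([247.8, 181.9], 0.5)], [([242.0, 192.6], 0.51)]]
pump_mid [[([221.5, 268.0], 0.83), ([278.8, 192.8], 0.7), ([339.3, 241.7], 0.58)], [([271.8, 251.3], 0.74), ([248.3, 156.8], 0.66), ([317.7, 171.7], 0.58)]]
[500.9 -80.  154. ] [ -1.9  -5.  -15.7] 12.3
```

Call:
{"method": "step_arm", "body": {"commands": "0 0 0.07 -0.18 0 0 0;0 0 0.14 -0.35 0 0 0;0 0 0.22 -0.52 0 0 0;0 0 0.22 -0.52 0 0 0;0 0 0.22 -0.52 0 0 0"}}

```text
time_s: 12.72
eef_pos: [503.0, -79.5, 159.4]
ee_rot: [0.0, 0.643, 0.766, -0.0]
force: [-3.2, -4.1, -12.7]
grip_width: 0.116
grip_force: 49.0
```

```bash
python3 look.py
```

```text
block_mid [[([248.3, 181.3], 0.43), ([304.2, 295.6], 0.26)], [([238.0, 191.3], 0.49)]]
pump_mid [[([338.6, 238.0], 0.82), ([220.1, 267.1], 0.74), ([277.5, 192.2], 0.72)], [([310.4, 229.7], 0.71), ([270.3, 253.4], 0.7), ([265.7, 186.7], 0.57)]]
[503.  -79.4 159.4] [ -2.9  -4.  -12.8] 13.0167
```

Call:
{"method": "step_arm", "body": {"commands": "0 0 0.07 -0.17 0 0 0;0 0 0.14 -0.34 0 0 0;0 0 0.22 -0.51 0 0 0;0 0 0.22 -0.51 0 0 0;0 0 0.22 -0.51 0 0 0"}}

```text
time_s: 13.43
eef_pos: [505.1, -79.0, 164.4]
ee_rot: [0.0, 0.643, 0.766, -0.0]
force: [-2.8, -3.6, -13.9]
grip_width: 0.115
grip_force: 49.0
```

```bash
python3 look.py; python3 - <<'E'
from h import *
a=capture("side")[120:250,185:335];b=capture("top")[140:235,180:300]
f=lambda i:cv2.resize(i[:,:,::-1],(400,int(400*i.shape[0]/i.shape[1])),interpolation=cv2.INTER_CUBIC)
a,b=f(a),f(b);o=np.zeros((346,800,3),np.uint8);o[:a.shape[0],:400]=a;o[:b.shape[0],400:]=b
cv2.imwrite("pics/e.png",o)
E
```

```text
block_mid [[([249.6, 183.3], 0.44)], [([238.6, 193.0], 0.47)]]
pump_mid [[([338.7, 241.7], 0.87), ([221.0, 269.6], 0.85), ([283.8, 274.0], 0.74)], [([221.2, 203.8], 0.58), ([266.6, 181.7], 0.55), ([308.5, 229.4], 0.54)]]
[505.1 -79.  164.4] [ -3.1  -4.2 -13.8] 13.7333
```

View pics/e.png

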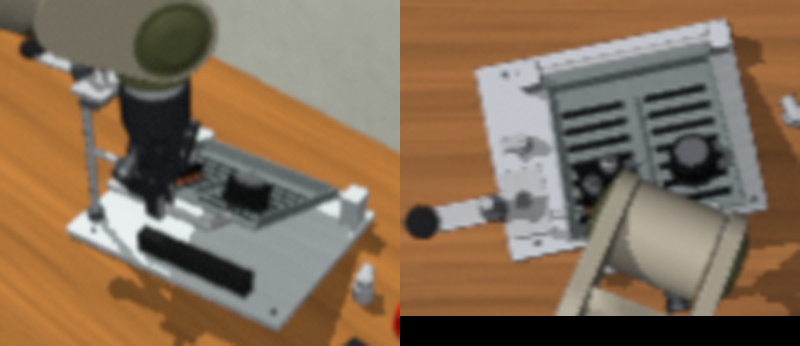

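The tray is clearly tilted (about 0.43). The block is still at its start, (595,178) in the top crop, and so is the pump at (692,155). Continuing.

Call:
{"method": "step_arm", "body": {"commands": "0 0 0.08 -0.17 0 0 0;0 0 0.16 -0.34 0 0 0;0 0 0.24 -0.5 0 0 0;0 0 0.24 -0.5 0 0 0;0 0 0.24 -0.5 0 0 0"}}

```text
time_s: 14.25
eef_pos: [507.3, -78.6, 169.2]
ee_rot: [-0.0, 0.643, 0.766, -0.0]
force: [-4.6, -4.2, -14.9]
grip_width: 0.114
grip_force: 49.0
```

```bash
python3 look.py
```

```text
block_mid [[([249.7, 176.9], 0.58)], [([240.5, 195.8], 0.69)]]
pump_mid [[([339.0, 242.9], 0.75), ([276.8, 192.8], 0.71), ([283.6, 274.1], 0.63)], [([269.0, 181.6], 0.78), ([274.3, 252.8], 0.69), ([308.4, 226.5], 0.57)]]
[507.3 -78.6 169.2] [ -3.   -3.8 -13.7] 14.55
```

Call:
{"method": "step_arm", "body": {"commands": "0 0 0.08 -0.17 0 0 0;0 0 0.16 -0.34 0 0 0;0 0 0.24 -0.5 0 0 0;0 0 0.24 -0.5 0 0 0;0 0 0.24 -0.5 0 0 0"}}

```text
time_s: 14.97
eef_pos: [509.6, -78.1, 174.1]
ee_rot: [-0.0, 0.643, 0.766, -0.0]
force: [-4.1, -4.9, -14.2]
grip_width: 0.117
grip_force: 49.0
```

```bash
python3 look.py
```

```text
block_mid [[([249.9, 178.2], 0.39)], [([240.3, 193.3], 0.45)]]
pump_mid [[([281.7, 272.4], 0.91), ([338.1, 241.6], 0.79), ([280.9, 189.7], 0.77)], [([317.0, 174.3], 0.64), ([308.1, 228.2], 0.61), ([272.9, 253.9], 0.57)]]
[509.5 -78.1 174.1] [ -3.2  -3.8 -15.1] 15.2667
```

Call:
{"method": "step_arm", "body": {"commands": "0 0 0.07 -0.13 0 0 0;0 0 0.13 -0.25 0 0 0;0 0 0.19 -0.38 0 0 0;0 0 0.19 -0.38 0 0 0;0 0 0.19 -0.38 0 0 0;0 0 0.19 -0.38 0 0 0"}}

```text
time_s: 15.77
eef_pos: [511.4, -77.8, 178.1]
ee_rot: [-0.0, 0.643, 0.766, -0.0]
force: [-5.7, -3.6, -13.2]
grip_width: 0.116
grip_force: 48.8
```

```bash
python3 look.py
```

```text
block_mid [[([259.4, 176.6], 0.47)], [([235.8, 180.0], 0.74), ([268.0, 184.0], 0.44)]]
pump_mid [[([284.2, 270.6], 0.88), ([222.4, 270.7], 0.7), ([228.0, 170.9], 0.68)], [([269.8, 183.2], 0.76), ([317.9, 174.5], 0.72), ([308.4, 229.0], 0.6)]]
[511.4 -77.8 178.1] [ -4.6  -2.9 -13.7] 16.0667
```

Sliding (block now at (236,180) top). Hold still and watch.

Call:
{"method": "step_arm", "body": {"commands": "0 0 0 0 0 0 0;0 0 0 0 0 0 0;0 0 0 0 0 0 0;0 0 0 0 0 0 0;0 0 0 0 0 0 0"}}

```text
time_s: 16.48
eef_pos: [511.4, -77.8, 178.1]
ee_rot: [-0.0, 0.643, 0.766, -0.0]
force: [-4.7, -3.2, -13.9]
grip_width: 0.115
grip_force: 49.0
```

```bash
python3 look.py; python3 - <<'E'
from h import *
a=capture("side")[120:250,185:335];b=capture("top")[140:235,180:300]
f=lambda i:cv2.resize(i[:,:,::-1],(400,int(400*i.shape[0]/i.shape[1])),interpolation=cv2.INTER_CUBIC)
a,b=f(a),f(b);o=np.zeros((346,800,3),np.uint8);o[:a.shape[0],:400]=a;o[:b.shape[0],400:]=b
cv2.imwrite("pics/f.png",o)
E
```

```text
block_mid [[([268.4, 176.2], 0.57)], [([237.0, 168.2], 0.66)]]
pump_mid [[([223.2, 268.1], 0.87), ([278.0, 189.4], 0.79), ([281.5, 273.6], 0.68)], [([319.3, 171.4], 0.62), ([306.1, 228.0], 0.56), ([270.3, 253.2], 0.51)]]
[511.4 -77.8 178.1] [ -4.6  -3.6 -14.1] 16.7833
```

View pics/f.png

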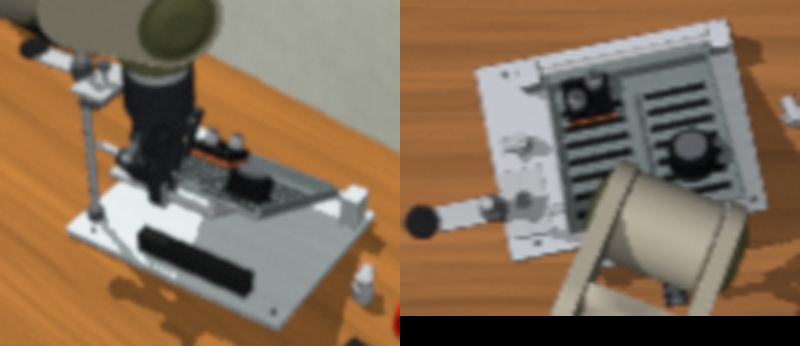

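Block is at the stop (top crop (588,95)), pump still in place at (692,152). Release and retreat upward.

Call:
{"method": "step_arm", "body": {"commands": "0.35 0 0 0 0 0 0;0.35 0 0 0 0 0 0;0.35 0 0 0 0 0 0;0.35 0 0 0 0 0 0"}}

```text
time_s: 17.22
eef_pos: [512.6, -77.8, 179.3]
ee_rot: [0.002, 0.643, 0.766, 0.001]
force: [-0.2, 0.7, -0.1]
grip_width: 0.35
grip_force: 0.0
```

Call:
{"method": "step_arm", "body": {"commands": "0.35 0 0 -1 0 0 0;0.35 0 0 -3 0 0 0;0.35 0 0 -6 0 0 0;0.35 0 0 -10 0 0 0;0.2 0 0 -14 0 0 0;0 0 0 -18 0 0 0;0 0 0 -20 0 0 0"}}

```text
time_s: 17.8
eef_pos: [511.8, -77.6, 384.3]
ee_rot: [0.004, 0.643, 0.766, 0.001]
force: [0.2, 0.4, 0.5]
grip_width: 0.004
grip_force: 0.0
```

```bash
python3 look.py; python3 - <<'E'
from h import *
for k in range(4):
    r={}
    capture("side");capture("top")
    for l in["bar","pad","pin","foot"]:
        r=[spot_point(n,l) for n in("side","top")]
        if r[0] and r[1]: p,e=tri(r[0][0]["xy"],r[1][0]["xy"]);print(l,np.round(p),round(e,1))
E
```

```text
block_mid [[([268.9, 176.8], 0.46), ([279.4, 189.6], 0.45)], [([236.9, 169.4], 0.78)]]
pump_mid [[([283.6, 275.0], 0.91), ([338.5, 239.9], 0.66), ([227.8, 173.8], 0.66)], [([272.0, 252.7], 0.7), ([234.0, 167.4], 0.58), ([370.3, 197.3], 0.5)]]
[511.4 -77.6 377. ] [ 0.3 -0.8 -0.2] 18.1
bar [ 412. -263.  354.] 99.9
pad [548. 175. 246.] 0.3
pin [554.  64. 147.] 6.6
foot [548.  58. 247.] 3.6
pad [545. 173. 239.] 2.3
pin [568.  77. 125.] 6.6
foot [546.  61. 255.] 10.1
bar [555. 225.  38.] 328.7
pad [540. 177. 245.] 14.0
pin [553.  66. 144.] 5.9
foot [553.  66. 242.] 4.4
bar [651. 100. -10.] 12.1
pad [548. 178. 240.] 8.5
pin [555.  60. 152.] 1.2
foot [556.  62. 242.] 0.3
```

Call:
{"method": "step_arm", "body": {"commands": "0 24.1 6.8 0 0 0 0;0 24.1 6.8 0 0 0 0;0 24.1 6.8 0 0 0 0;0 24.1 6.8 0 0 0 0;0 24.1 6.8 0 0 0 0;0 24.1 6.8 0 0 0 0;0 24.1 6.8 0 0 0 0;0 24.1 6.8 3 0 0 0;0 24.1 6.8 6 0 0 0;0 24.1 6.8 7 0 0 0;0 24.1 6.8 7 0 0 0"}}

```text
time_s: 21.02
eef_pos: [536.2, 171.0, 305.9]
ee_rot: [-0.002, 0.643, 0.766, -0.002]
force: [0.0, -0.5, -0.3]
grip_width: -0.001
grip_force: 0.0
```

```bash
python3 - <<'E'
from h import *
a=capture("side")[70:265,165:390];b=capture("top")[140:235,160:280]
f=lambda i:cv2.resize(i[:,:,::-1],(400,int(400*i.shape[0]/i.shape[1])),interpolation=cv2.INTER_CUBIC)
a,b=f(a),f(b);o=np.zeros((346,800,3),np.uint8);o[:a.shape[0],:400]=a[:346];o[:b.shape[0],400:]=b
cv2.imwrite("pics/g.png",o)
p=sense()["eef_pos"];print(p);p[2]-=17;print((proj("side",p)-[165,70])*400/225)
for z in(235,245,255):print(z,(proj("side",[p[0],p[1],z])-[165,70])*400/225)
E
```

```text
[537.33370649 171.07636822 309.44526748]
[56.77803988 96.97285084]
235 [ 60.21709434 124.95927944]
245 [ 59.63171049 120.19552719]
255 [ 59.04082609 115.38701243]
```

View pics/g.png

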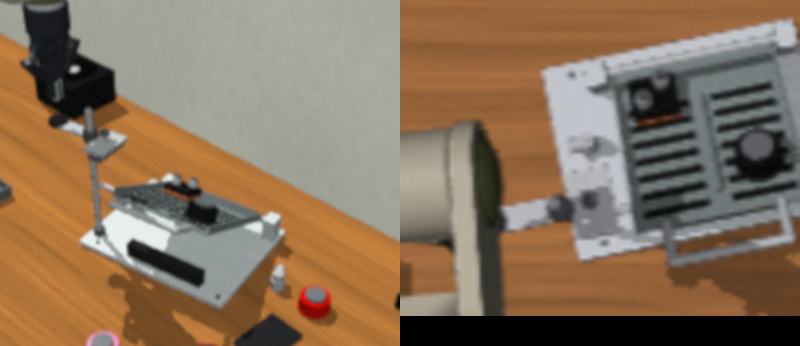

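Tip at (55,100) stands over the pad at (60,121) in the side crop. Block at the stop, pump in place, tray standing. Descend to the pad.

Call:
{"method": "step_arm", "body": {"commands": "0 0 0 2 0 0 0;0 0 0 3.5 0 0 0;0 0 0 4 0 0 0;0 0 0 4.5 0 0 0;0 0 0 5 0 0 0;0 0 0 5.5 0 0 0;0 0 0 5.5 0 0 0;0 0 0 5.5 0 0 0"}}

```text
time_s: 21.78
eef_pos: [537.0, 171.4, 253.3]
ee_rot: [0.0, 0.643, 0.766, 0.0]
force: [0.9, 0.4, 0.3]
grip_width: 0.003
grip_force: 0.0
```

Call:
{"method": "step_arm", "body": {"commands": "0 0 0 0.2 0 0 0;0 0 0 0.4 0 0 0;0 0 0 0.6 0 0 0;0 0 0 0.6 0 0 0;0 0 0 0.6 0 0 0"}}

```text
time_s: 22.2
eef_pos: [536.9, 171.4, 246.8]
ee_rot: [-0.0, 0.643, 0.766, -0.0]
force: [1.5, -0.7, 1.1]
grip_width: 0.0
grip_force: 0.3
```

Call:
{"method": "step_arm", "body": {"commands": "0 0 0 0.2 0 0 0;0 0 0 0.4 0 0 0;0 0 0 0.6 0 0 0;0 0 0 0.8 0 0 0;0 0 0 0.8 0 0 0"}}

```text
time_s: 22.62
eef_pos: [536.9, 171.3, 238.5]
ee_rot: [-0.0, 0.643, 0.766, -0.0]
force: [-0.9, -0.5, 0.2]
grip_width: 0.002
grip_force: 0.0
```

```bash
python3 - <<'E'
from h import *
a=capture("side")[100:200,165:265];b=capture("top")[150:250,160:260]
f=lambda i:cv2.resize(i[:,:,::-1],(400,400),interpolation=cv2.INTER_CUBIC)
cv2.imwrite("pics/k.png",np.hstack([f(a),f(b)]))
s=sense();p=s["eef_pos"];print(p,s["force"],s["wrist_torque"]);p[2]-=17;print((proj("side",p)-[165,100])*4)
E
```

```text
[536.74936918 171.30731617 238.57374254] [0.05754828 0.14545869 0.4761562 ] [-0.01225383 -0.05609123 -0.05617273]
[136.48943084 175.56119394]
```

View pics/k.png

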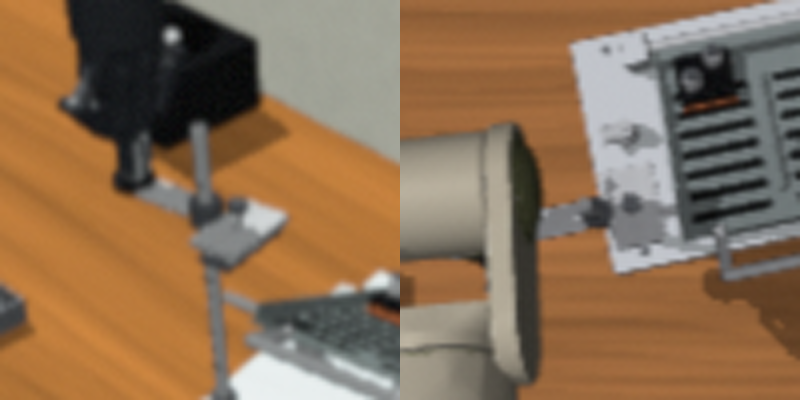

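The fingers rest on the pad at (133,182), and the collar has already moved from row 145 to 152. So the marker slides with little steady force, and contact will show as a force that stays. Continue.

Call:
{"method": "step_arm", "body": {"commands": "0 0 0 0.25 0 0 0;0 0 0 0.5 0 0 0;0 0 0 0.75 0 0 0;0 0 0 1 0 0 0;0 0 0 1.25 0 0 0;0 0 0 1.5 0 0 0;0 0 0 1.75 0 0 0;0 0 0 2 0 0 0"}}

```text
time_s: 23.38
eef_pos: [536.9, 171.3, 218.7]
ee_rot: [-0.0, 0.643, 0.766, -0.0]
force: [-1.7, -0.3, 3.3]
grip_width: -0.001
grip_force: 1.5
```

Call:
{"method": "step_arm", "body": {"commands": "0 0 0 0.2 0 0 0;0 0 0 0.4 0 0 0;0 0 0 0.6 0 0 0;0 0 0 0.8 0 0 0"}}

```text
time_s: 23.72
eef_pos: [536.9, 171.3, 210.8]
ee_rot: [-0.0, 0.643, 0.766, -0.0]
force: [-1.3, -0.2, 3.2]
grip_width: -0.002
grip_force: 1.5
```

Call:
{"method": "step_arm", "body": {"commands": "0 0 0 0.1 0 0 0;0 0 0 0.2 0 0 0;0 0 0 0.2 0 0 0"}}

```text
time_s: 23.97
eef_pos: [536.9, 171.3, 208.8]
ee_rot: [-0.0, 0.643, 0.766, -0.0]
force: [-0.3, 0.3, 0.1]
grip_width: -0.004
grip_force: 0.2
```

Call:
{"method": "step_arm", "body": {"commands": "0 0 0 0.05 0 0 0;0 0 0 0.1 0 0 0;0 0 0 0.15 0 0 0;0 0 0 0.2 0 0 0"}}

```text
time_s: 24.3
eef_pos: [536.9, 171.4, 207.0]
ee_rot: [0.0, 0.643, 0.766, 0.0]
force: [-0.9, -0.1, 2.7]
grip_width: -0.002
grip_force: 1.5
```

Call:
{"method": "step_arm", "body": {"commands": "0 0 0 0.05 0 0 0;0 0 0 0.1 0 0 0;0 0 0 0.15 0 0 0"}}

```text
time_s: 24.55
eef_pos: [536.9, 171.3, 205.5]
ee_rot: [0.0, 0.643, 0.766, 0.0]
force: [-1.3, -0.2, 2.8]
grip_width: -0.003
grip_force: 1.5
```

Call:
{"method": "step_arm", "body": {"commands": "0 0 0 0.05 0 0 0;0 0 0 0.1 0 0 0"}}

```text
time_s: 24.72
eef_pos: [536.9, 171.4, 204.5]
ee_rot: [0.0, 0.643, 0.766, 0.0]
force: [-0.7, 0.3, 2.4]
grip_width: -0.001
grip_force: 1.5
```

Call:
{"method": "step_arm", "body": {"commands": "0 0 0 0.05 0 0 0;0 0 0 0.1 0 0 0"}}

```text
time_s: 24.88
eef_pos: [536.9, 171.4, 203.5]
ee_rot: [0.0, 0.643, 0.766, 0.0]
force: [-2.0, -0.6, 3.1]
grip_width: -0.001
grip_force: 1.5
```

Call:
{"method": "step_arm", "body": {"commands": "0 0 0 0.05 0 0 0;0 0 0 0.1 0 0 0"}}

```text
time_s: 25.05
eef_pos: [536.9, 171.3, 202.4]
ee_rot: [0.0, 0.643, 0.766, 0.0]
force: [-1.2, -0.6, 3.6]
grip_width: 0.001
grip_force: 1.5
```

Call:
{"method": "step_arm", "body": {"commands": "0 0 0 0.05 0 0 0;0 0 0 0.1 0 0 0"}}

```text
time_s: 25.22
eef_pos: [536.9, 171.4, 201.4]
ee_rot: [0.0, 0.643, 0.766, 0.0]
force: [-1.5, -0.6, 2.9]
grip_width: 0.002
grip_force: 1.5
```

Call:
{"method": "step_arm", "body": {"commands": "0 0 0 0.05 0 0 0;0 0 0 0.1 0 0 0"}}

```text
time_s: 25.38
eef_pos: [536.9, 171.3, 200.5]
ee_rot: [0.0, 0.643, 0.766, 0.0]
force: [-0.3, -0.4, 3.3]
grip_width: -0.001
grip_force: 1.5
```

Call:
{"method": "step_arm", "body": {"commands": "0 0 0 0.05 0 0 0;0 0 0 0.1 0 0 0"}}

```text
time_s: 25.55
eef_pos: [536.9, 171.3, 199.5]
ee_rot: [0.0, 0.643, 0.766, 0.0]
force: [-0.8, 0.1, 1.8]
grip_width: -0.002
grip_force: 1.5
```

Call:
{"method": "step_arm", "body": {"commands": "0 0 0 0.05 0 0 0;0 0 0 0.1 0 0 0"}}

```text
time_s: 25.72
eef_pos: [536.9, 171.3, 198.4]
ee_rot: [0.0, 0.643, 0.766, 0.0]
force: [-1.5, 0.3, 3.9]
grip_width: 0.001
grip_force: 1.5
```

Call:
{"method": "step_arm", "body": {"commands": "0 0 0 0.05 0 0 0;0 0 0 0.1 0 0 0"}}

```text
time_s: 25.88
eef_pos: [536.9, 171.4, 197.5]
ee_rot: [0.0, 0.643, 0.766, 0.0]
force: [-0.9, 0.5, 3.6]
grip_width: 0.0
grip_force: 1.5
```

Call:
{"method": "step_arm", "body": {"commands": "0 0 0 0.05 0 0 0;0 0 0 0.1 0 0 0"}}

```text
time_s: 26.05
eef_pos: [536.9, 171.4, 196.5]
ee_rot: [0.0, 0.643, 0.766, 0.0]
force: [-1.0, -0.3, 2.6]
grip_width: 0.003
grip_force: 1.5
```

Call:
{"method": "step_arm", "body": {"commands": "0 0 0 0.05 0 0 0;0 0 0 0.1 0 0 0"}}

```text
time_s: 26.22
eef_pos: [536.9, 171.3, 195.5]
ee_rot: [0.0, 0.643, 0.766, 0.0]
force: [-1.1, 0.6, 2.9]
grip_width: -0.001
grip_force: 1.5
```

Call:
{"method": "step_arm", "body": {"commands": "0 0 0 0.05 0 0 0;0 0 0 0.1 0 0 0"}}

```text
time_s: 26.38
eef_pos: [536.9, 171.3, 194.5]
ee_rot: [0.0, 0.643, 0.766, -0.0]
force: [-0.8, 0.6, 2.1]
grip_width: -0.001
grip_force: 1.5
```

Call:
{"method": "step_arm", "body": {"commands": "0 0 0 0.05 0 0 0;0 0 0 0.1 0 0 0"}}

```text
time_s: 26.55
eef_pos: [536.9, 171.3, 193.5]
ee_rot: [0.0, 0.643, 0.766, 0.0]
force: [-0.5, -0.1, 3.3]
grip_width: 0.0
grip_force: 1.5
```

Call:
{"method": "step_arm", "body": {"commands": "0 0 0 0.05 0 0 0;0 0 0 0.1 0 0 0"}}

```text
time_s: 26.72
eef_pos: [536.9, 171.3, 192.4]
ee_rot: [0.0, 0.643, 0.766, -0.0]
force: [-0.6, 0.7, 2.5]
grip_width: -0.0
grip_force: 1.5
```

Call:
{"method": "step_arm", "body": {"commands": "0 0 0 0.05 0 0 0;0 0 0 0.1 0 0 0"}}

```text
time_s: 26.88
eef_pos: [536.9, 171.4, 191.4]
ee_rot: [0.0, 0.643, 0.766, 0.0]
force: [-0.7, 1.1, 3.7]
grip_width: 0.004
grip_force: 1.5
```

Call:
{"method": "step_arm", "body": {"commands": "0 0 0 0.05 0 0 0;0 0 0 0.1 0 0 0"}}

```text
time_s: 27.05
eef_pos: [536.9, 171.3, 190.4]
ee_rot: [0.0, 0.643, 0.766, -0.0]
force: [-1.0, 0.4, 2.3]
grip_width: -0.003
grip_force: 1.5
```

Call:
{"method": "step_arm", "body": {"commands": "0 0 0 0.05 0 0 0;0 0 0 0.1 0 0 0"}}

```text
time_s: 27.22
eef_pos: [537.0, 171.4, 190.0]
ee_rot: [0.0, 0.643, 0.766, 0.0]
force: [-2.7, 0.8, 9.4]
grip_width: -0.003
grip_force: 4.9
```

Contact felt: the force jumped to 9.4 N, about 6 N of it on the pin. Lift away.

Call:
{"method": "step_arm", "body": {"commands": "0 0 0 -0.05 0 0 0;0 0 0 -0.2 0 0 0;0 0 0 -1 0 0 0;0 0 0 -4 0 0 0;0 0 0 -8 0 0 0;0 2 0 -12 0 0 0;0 5 -3 -14 0 0 0;0 9 -6 -14 0 0 0;0 12 -9 -14 0 0 0;0 12 -9 -14 0 0 0"}}

```text
time_s: 28.05
eef_pos: [424.2, 276.2, 330.8]
ee_rot: [-0.0, 0.642, 0.767, 0.001]
force: [-0.3, 0.6, 0.9]
grip_width: 0.001
grip_force: 0.0
```

```bash
python3 look.py; python3 - <<'E'
from h import *
a=capture("side")[120:250,185:335];b=capture("top")[140:235,180:300]
f=lambda i:cv2.resize(i[:,:,::-1],(400,int(400*i.shape[0]/i.shape[1])),interpolation=cv2.INTER_CUBIC)
a,b=f(a),f(b);o=np.zeros((346,800,3),np.uint8);o[:a.shape[0],:400]=a;o[:b.shape[0],400:]=b
cv2.imwrite("pics/m.png",o)
E
```

```text
block_mid [[([266.5, 174.3], 0.67)], []]
pump_mid [[([338.7, 239.4], 0.84), ([284.2, 270.3], 0.82), ([223.3, 264.7], 0.61)], [([266.2, 182.3], 0.6), ([307.5, 227.2], 0.55), ([274.2, 252.2], 0.53)]]
[428.3 273.3 329.3] [ 0.4 -1.  -0.2] 28.35
```

View pics/m.png

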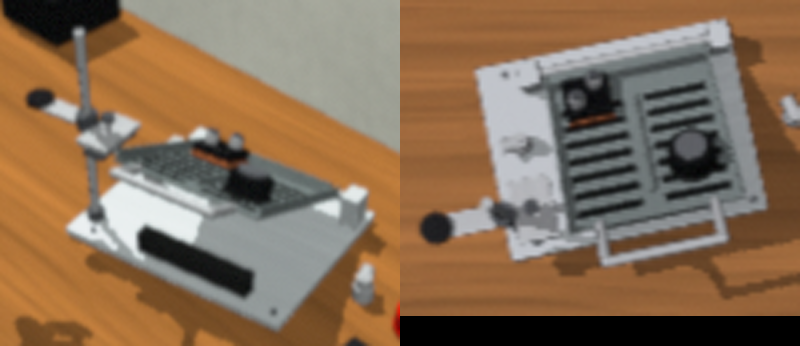

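The block is at the stop (588,95), the pump is in its lane (693,153), and the tray stands tilted. The marker foot (108,130 side) rests over the pin, with the gripper clear. Hand in.

```bash
python3 -c "
from rig import *
print(finish_job())"
```

```text
the job is handed in; nothing more can be done
None
```

The job is handed in: the tray was left at about 0.48 rad with the block slid down to the stop and the pump still in its place, and the marker was pressed onto the pin at 9.4 N total (about 6 N on the pin) and left there.

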